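# Snap the cover plate onto an opened control unit

## Task

Close the opened control unit: lift the metal cover plate by its grip bar, lay it over the four white snap standoffs, then press it down gently, one corner after another, until all four standoffs have clicked through their holes and the plate lies fully home on every one. Keep the plate nearly level, never press it onto the unit with more than 25 N, leave the beaker, dropper bottle and wash bottle alone, and let go at the end.

Things in the scene. Friction and masses are not known exactly. Their poses are not given: they have to be found in the camera images.
- cover_grip (a point): Middle of the black grip bar of the aluminium cover plate, 27 mm above the plate's underside and 17.5 mm below the bar's top. The bar is 44 mm long (plate x), 16 mm wide (plate y), 42 mm tall from the plate's top face up. Axes are the plate's, z up. The plate starts flat on the bench.
- cover_under (a point): Centre of the underside of the cover plate: 150 mm (x) by 104 mm (y), 2.5 mm thick, about 0.18 kg, the same when turned by half a turn. Four 15 mm square holes at x = +-60, y = +-40 mm. Four flush 18 mm steel discs on the top face at x = +-31, y = +-40 mm mark good places to press with closed fingertips, between bar and standoffs.
- hole0 (a point): Centre of one square hole of the cover plate at its underside, at plate x = -60 mm, y = -40 mm.
- hole1 (a point): Centre of one square hole of the cover plate at its underside, at plate x = -60 mm, y = +40 mm.
- hole2 (a point): Centre of one square hole of the cover plate at its underside, at plate x = +60 mm, y = -40 mm.
- hole3 (a point): Centre of one square hole of the cover plate at its underside, at plate x = +60 mm, y = +40 mm.
- unit_seat (a point): Centre of the opened control unit at the height of its standoffs' shoulders, 54 mm above the bench; x along its long side, z up. A grey open tray 172 x 126 mm, top of its walls 51 mm above the bench, with white standoffs at x = +-60, y = +-40 mm. Home means the plate's underside on all four shoulders, either way round. A plate just laid on rests on the heads' tapers, about 6 mm higher.
- head (a point): One of the four like standoffs (unit x = +60, y = +40 mm), middle of its snap head, 10 mm above the shoulder. 21 mm round post; 12 mm square boss 2 mm high on the shoulder; above it two sprung barbs, tapered from 5 mm across at the top (12.6 mm above the shoulder) to 19 mm at the widest edge (3.6 mm above it, and 1.1 mm above the top of a plate that is home).
- click (a point): The widest edge of that standoff's barbs, 3.6 mm above its shoulder. Pushing a head through takes 8 to 12 N straight over it, 11 to 18 N at the disc beside it (20 N there may take the next head too): force rises, drops a few N at the click, when the barbs spring out over the plate in the last 1 mm of its way, then rises again with the plate home. All four at once by the middle takes over 25 N.
- tray (a joint): How far the soft rubber mounts under the unit are squashed (m): 0 unloaded, about 0.5 mm more for each N pressed on it, 13 mm at 25 N. The unit sinks straight down by this while pressed and comes up again, so the heads give way under the plate: pressing only to the measured home height does not click them. It cannot slide or tip.
- beaker_a: A glass beaker with a rest of liquid, 75 mm tall, 60 mm wide, near the robot; leave alone. Origin under its centre.
- dropper: A brown dropper bottle, 104 mm tall, 33 mm wide, near the robot; leave alone. Origin under its centre.
- washer: A white wash bottle with red cap and bent spout, 220 mm tall, at the back; leave alone. Origin under its centre.

How it is judged:
On the way:
1. the cover plate lies over the standoffs, all four holes on their heads (x of cover_under in the frame of unit_seat between -0.006 and 0.006 m and y of cover_under in the frame of unit_seat between -0.006 and 0.006 m and z of each of hole0, hole1, hole2, hole3 in the frame of unit_seat below 0.012 m and angle between the x axis of cover_under and the x axis of unit_seat, either way round below 0.1 rad), for 0.1 s.
At the end, for the whole second after the job is handed in: Each of the four holes' undersides is within 1 mm of its standoff's shoulder (which is only so once the barbs have clicked out over the plate), the plate is centred on the unit within 3 mm and square to it within 0.06 rad (either way round), it is at rest, and the robot has let go (x of cover_under in the frame of unit_seat between -0.003 and 0.003 m and y of cover_under in the frame of unit_seat between -0.003 and 0.003 m and z of each of hole0, hole1, hole2, hole3 in the frame of unit_seat below 0.001 m and angle between the x axis of cover_under and the x axis of unit_seat, either way round below 0.06 rad and linear speed of cover below 0.01 m/s); the robot touches nothing.
It fails at once if the cover plate is pressed onto the unit with more than 25 N (its soft mounts squashed more than 13.3 mm) (value of joint tray above 0.0133 m).
It fails at once if the cover plate is tilted more than 0.2 rad (angle between cover_under's own z axis and vertical above 0.2 rad).
It fails at once if the glass beaker is moved more than 30 mm (distance of beaker_a from where it was at the start of the episode above 0.03 m).
It fails at once if the dropper bottle is moved more than 30 mm (distance of dropper from where it was at the start of the episode above 0.03 m).
It fails at once if the wash bottle is moved more than 30 mm (distance of washer from where it was at the start of the episode above 0.03 m).
It also fails if it takes over 67 s, if anything falls off the work surface, if the arm or the gripper's body presses on something with over 40 N, if the wrist force passes 120 N, or if a joint passes its speed limit or range.

## Robot

A 7-joint arm with a two-finger parallel gripper is mounted at the origin on the work surface; the furniture and walls round the work are solid. World frame = base frame: x ahead of the robot, y to its left, z up, the work surface at z = 0. Lengths are in m, angles in rad, forces in N, time in s.
With the tool pointing down it reaches from about 0.425 to 1.025 m from the base axis. Payload 9.4 kg.
Tool frame: the origin (TCP) lies midway between the tips of the shut fingers; the grasp point (between the pads) lies 19 mm behind it; z points along the fingers, y is the line along which they close (so a half turn about z gives the same grasp; the last joint's range is limited). The gripper opens to 85 mm and grips with 20 to 120 N. Pads are 22 mm wide; open, the fingers measure 114 mm over their backs; the gripper's body (76 mm by 85 mm) begins 54 mm behind the grasp point. The pads swing forward as they close: fully open they stand 13 mm farther back than shut.
Start: joints at [-1.27, 0.599, -0.003, 1.599, 0.002, 0.943, -0.08], TCP at [0.267, 0.674, 0.231] pointing down, gripper open.
Joint ranges: [-2.57, 2.57], [-0.35, 1.97], [-1.29, 1.29], [0.11, 2.56], [-1.05, 4.19], [0.11, 1.86], [-2.63, 2.63]. Speed limits (rad/s): [2.22, 2.22, 3.01, 3.01, 3.14, 3.14, 3.14].

## Interface

Orientations are given as a rotation vector (axis times angle).
In Python, from station import telemetry, imaging, job, spotter gives the robot as it stands. The module is installed in compiled form; this text tells all that it offers.
- The arm moves only by the tool step_arm, never from a script. Its argument "moves" is a list of rows, each an object with "travel": the shift along the world's x, y, z in m, a list of three; "roll": the turn about the world's z in rad; "grip": the opening, from 0 (shut) to 1 (fully open). In form: [{"travel": [dx, dy, dz], "roll": roll, "grip": grip}, ...]. A call has 1 to 20 rows; each row is the pose to reach, as a shift and turn from the pose commanded when the call began; what a row does not reach only later rows make up. A row lasts 1/12 s, in which the tool goes at most 41.7 mm and 7.16 degrees, less where a joint would pass 70% of its speed; a pose out of reach is approached as far as the arm can. A call with a gripper value outside its range is refused whole. The fingers move at their own pace and stop on an object; "squeeze" is the grip in N (left out, the last holds). Time passes only in rows, so rows that repeat a pose let the fingers close. It gives the time, the measured TCP pose, the force, the opening and the grip force at its end, in the units of the state.
- telemetry.observe(): the state, without advancing time (a new reading comes with each control period).
- imaging.get_image(name): name is "scene" or "side" or "wrist"; returns the picture (420x560x3 uint8, red, green, blue); there is no depth.
- imaging.camera_info(name): a dict with "K" (3x3 intrinsics, pixels), "R" (3x3) and "t" (3): a world point X has camera coordinates R X + t. Camera axes: x right, y down, z forward; pixel columns grow to the right and rows downward; lengths in m; the calibration is good to about 2 mm. A picture is of the moment at which its call begins: read the wrist's pose just before it. camera_info takes no time and is no camera call; for the wrist camera it gives the pose at the moment of the call.
- job.sign_off(): hands the job in; it is judged then, once.
Trained networks look in the newest picture that a camera, given by its name, has taken for a name from the list of things; names that differ only in an ending like _2 or _b are one class to them, and where a whole thing is asked for, a point or a joint stands for the part that bears it (a point fixed in the world has none). Each returns a list of dicts, best first, with "p" (0 to 1); they miss things now and then, are a little off and sometimes report something else, mostly with a low value. They report only what shows in the picture. A call takes as long as a camera call.
- spotter.find_in(camera, name): "position" ([column, row] as shares, 0 to 1, of the picture: columns of its width, rows of its height, amid what is visible of it).
- spotter.pinpoint(camera, name): "position" ([column, row] as shares, 0 to 1, of the picture: columns of its width, rows of its height: a listed point, or the origin of a listed thing).
The state is a dict: "t": time; "joint_pos": joint angles; "qd": joint speeds; "effort": joint torques, N m; "eef_pos": TCP position; "ee_rot": TCP orientation; "force": force on the tool from outside, world axes, zero at the start; "torque": the same for the moment, N m; "opening": finger opening in m; "finger_force": force on a finger pad.
Only numpy, scipy, OpenCV 4.12 (cv2) and the standard library are available. Lean on these libraries where they do the work, as an engineer would, in place of code of your own. Each camera call takes 0.05 s, during which the arm holds its last target. There are 200 camera calls.

## Working session

There is one attempt and no reset: what is moved stays moved. The work goes in short steps, Python scripts to look and compute and a tool call to move; the robot and the scene stay as the last step left them, time stands still between calls to the robot, and variables do not carry over. Pictures are saved under pics/ and viewed, at most 10 in all, crops included, and the job is handed in when it is done.

Besides the shell and the picture viewer there is one more tool, called after "Emit:" as name([rows], argument=value, ...), one row to a line, values as JSON. step_arm: Moves the arm, as the interface text tells. Its arguments: {"type":"object","properties":{"moves":{"type":"array","items":{"type":"object","properties":{"travel":{"type":"array","items":{"type":"number"}},"roll":{"type":"number"},"grip":{"type":"number"}}}},"squeeze":{"type":"number"}},"required":["moves"]}

```bash
mkdir -p pics; cat > h.py <<'E'
import numpy as np, cv2
from station import telemetry, imaging, job, spotter
def ray(cam,pos):
    i=imaging.camera_info(cam);K,R,t=[np.array(i[k]) for k in "KRt"]
    d=R.T@np.linalg.inv(K)@np.array([pos[0]*560,pos[1]*420,1.]);return -R.T@t,d
def onz(cam,pos,z):
    c,d=ray(cam,pos);return c+d*(z-c[2])/d[2]
def tri(obs):
    A=0;b=0
    for cam,p in obs:
        c,d=ray(cam,p);d=d/np.linalg.norm(d);M=np.eye(3)-np.outer(d,d);A=A+M;b=b+M@c
    return np.linalg.solve(A,b)
def snap(cam,fn=None):
    im=imaging.get_image(cam)
    if fn: cv2.imwrite("pics/"+fn,im[:,:,::-1])
    return im
E
python3 - <<'E'
from h import *
np.set_printoptions(precision=4,suppress=True)
ims=[snap(c) for c in("scene","side","wrist")]
cv2.imwrite("pics/a.png",cv2.resize(np.vstack([np.hstack(ims[:2]),np.hstack([ims[2],ims[2]*0])])[:,:,::-1],(800,600)))
Z=dict(cover_grip=.027,cover_under=0,unit_seat=.054,head=.064,beaker_a=0,dropper=0,washer=0,hole0=0,hole1=0,hole2=0,hole3=0)
for c in("scene","side","wrist"):
  for n,z in Z.items():
    for r in spotter.pinpoint(c,n)[:4]:
      if r["p"]>.3: print(c,n,round(r["p"],2),np.array(r["position"]),onz(c,r["position"],z)[:2])
print(telemetry.observe())
E
```

```text
scene cover_grip 0.73 [0.5091 0.6621] [0.5052 0.0574]
scene cover_under 0.81 [0.508  0.6798] [0.5032 0.0543]
scene unit_seat 0.56 [0.4654 0.4076] [0.5528 0.2752]
scene head 0.65 [0.4825 0.3381] [0.5979 0.3284]
scene beaker_a 0.74 [0.3132 0.5345] [0.3594 0.2614]
scene beaker_a 0.46 [0.5779 0.6802] [0.5692 0.0239]
scene dropper 0.96 [0.3507 0.6019] [0.3768 0.185 ]
scene washer 0.71 [0.6346 0.4031] [0.7563 0.2312]
scene hole0 0.91 [0.5746 0.6743] [0.5684 0.0297]
scene hole0 0.74 [0.5104 0.6595] [0.5127 0.0685]
scene hole0 0.64 [0.4884 0.7569] [0.4593 0.0072]
scene hole0 0.57 [0.4387 0.6771] [0.4385 0.0862]
scene hole1 0.91 [0.5746 0.6743] [0.5684 0.0297]
scene hole1 0.74 [0.5104 0.6595] [0.5127 0.0685]
scene hole1 0.64 [0.4884 0.7569] [0.4593 0.0072]
scene hole1 0.57 [0.4387 0.6771] [0.4385 0.0862]
scene hole2 0.91 [0.5746 0.6743] [0.5684 0.0297]
scene hole2 0.74 [0.5104 0.6595] [0.5127 0.0685]
scene hole2 0.64 [0.4884 0.7569] [0.4593 0.0072]
scene hole2 0.57 [0.4387 0.6771] [0.4385 0.0862]
scene hole3 0.91 [0.5746 0.6743] [0.5684 0.0297]
scene hole3 0.74 [0.5104 0.6595] [0.5127 0.0685]
[... 1066 characters left out ...]
0.0825]
side hole3 0.8 [0.4763 0.4331] [0.5781 0.0316]
side hole3 0.76 [0.5691 0.4202] [0.4512 0.0104]
side hole3 0.74 [0.4877 0.4843] [0.5599 0.1089]
side hole3 0.7 [0.5791 0.4664] [0.4415 0.0825]
{'t': 1.8, 'joint_pos': array([-1.2697,  0.5993, -0.0025,  1.5994,  0.0017,  0.9429, -0.0798]), 'qd': array([-0.0014,  0.0001, -0.0004, -0.0003, -0.0004,  0.0006,  0.0008]), 'effort': array([ -0.0005, -77.6202,   1.5632, -25.8374,   0.0123,   0.0022,
         0.    ]), 'eef_pos': array([0.2675, 0.6739, 0.2313]), 'ee_rot': array([ 0.59  ,  3.0857, -0.    ]), 'force': array([-0.2228,  0.806 , -0.5331]), 'torque': array([ 0.0401, -0.0372, -0.0032]), 'finger_force': 0.0, 'opening': 0.0854207959500375}
```

View picture.

View pics/a.png

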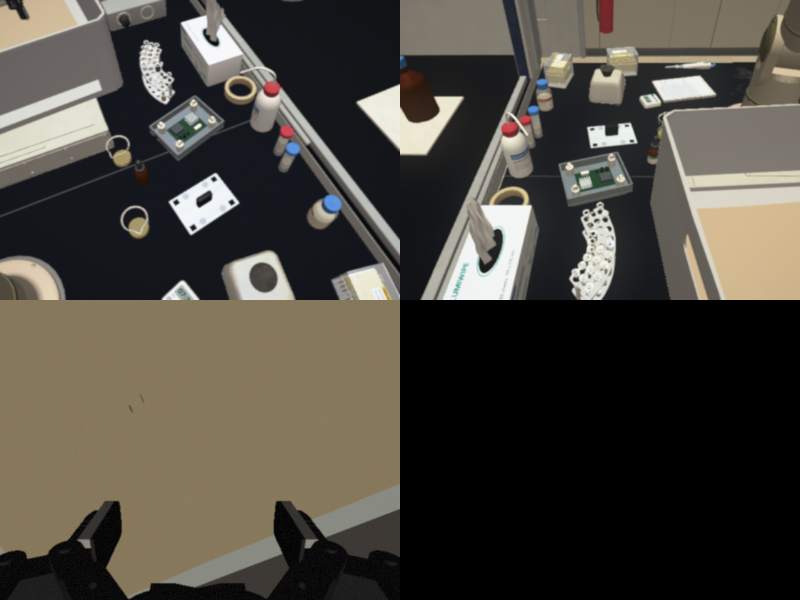

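Emit:
step_arm([
  {"travel":[0,0,0.04],"roll":0,"grip":1},
  {"travel":[0,0,0.08],"roll":0,"grip":1},
  {"travel":[0,0,0.12],"roll":0,"grip":1},
  {"travel":[0,0,0.16],"roll":0,"grip":1},
  {"travel":[0.015,-0.039,0.17],"roll":0.04,"grip":1},
  {"travel":[0.03,-0.077,0.17],"roll":0.08,"grip":1},
  {"travel":[0.045,-0.116,0.17],"roll":0.12,"grip":1},
  {"travel":[0.06,-0.154,0.17],"roll":0.16,"grip":1},
  {"travel":[0.075,-0.193,0.17],"roll":0.2,"grip":1},
  {"travel":[0.09,-0.231,0.17],"roll":0.24,"grip":1},
  {"travel":[0.105,-0.27,0.17],"roll":0.28,"grip":1},
  {"travel":[0.12,-0.308,0.17],"roll":0.32,"grip":1},
  {"travel":[0.135,-0.347,0.17],"roll":0.36,"grip":1},
  {"travel":[0.15,-0.385,0.17],"roll":0.4,"grip":1},
  {"travel":[0.165,-0.424,0.17],"roll":0.44,"grip":1},
  {"travel":[0.18,-0.463,0.16],"roll":0.48,"grip":1},
  {"travel":[0.195,-0.501,0.14],"roll":0.52,"grip":1},
  {"travel":[0.21,-0.54,0.12],"roll":0.56,"grip":1},
  {"travel":[0.225,-0.578,0.1],"roll":0.57,"grip":1},
  {"travel":[0.24,-0.617,0.08],"roll":0.57,"grip":1},
])

```text
t: 3.47
eef_pos: [0.5018, 0.0705, 0.3189]
ee_rot: [-0.303, 3.126, 0.0]
force: [1.1, 0.4, 0.2]
opening: 0.0856
finger_force: 0.0
```

```bash
python3 - <<'E'
from h import *
np.set_printoptions(precision=4,suppress=True)
im=snap("wrist","b.png")
for n,z in dict(cover_grip=.027,hole0=0.0025).items():
    for r in spotter.pinpoint("wrist",n)[:5]:
      if r["p"]>.2: print(n,round(r["p"],2),np.array(r["position"])*[560,420],onz("wrist",r["position"],z)[:2])
s=telemetry.observe();print(s["t"],s["eef_pos"],s["ee_rot"])
E
```

```text
cover_grip 0.84 [262.808 166.32 ] [0.5029 0.0505]
cover_grip 0.6 [437.024 243.6  ] [0.5588 0.283 ]
hole0 0.77 [233.52  112.602] [0.4503 0.0084]
hole0 0.76 [301.112 113.904] [0.4366 0.0882]
hole0 0.65 [234.08 209.79] [0.5702 0.0276]
hole0 0.63 [296.52  208.908] [0.554  0.1069]
hole0 0.25 [464.016  73.08 ] [0.3565 0.2647]
3.6167 [0.5015 0.0692 0.3182] [ 0.2923 -3.1259  0.0018]
```

View pics/b.png

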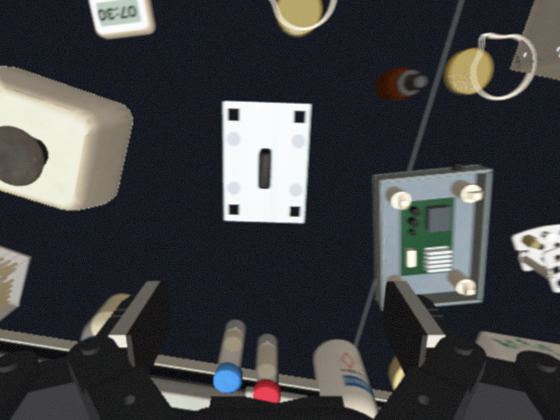

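Emit:
step_arm([
  {"travel":[0.01,0.04,0],"roll":0,"grip":1},
  {"travel":[0.02,0.08,0],"roll":0,"grip":1},
  {"travel":[0.04,0.12,0],"roll":0,"grip":1},
  {"travel":[0.05,0.16,0],"roll":0,"grip":1},
  {"travel":[0.07,0.2,0],"roll":0,"grip":1},
  {"travel":[0.07,0.215,0],"roll":0,"grip":1},
  {"travel":[0.07,0.215,0],"roll":0,"grip":1},
  {"travel":[0.07,0.215,0],"roll":0,"grip":1},
  {"travel":[0.07,0.215,0],"roll":0,"grip":1},
])

```text
t: 4.37
eef_pos: [0.5709, 0.2874, 0.3195]
ee_rot: [0.303, -3.127, 0.0]
force: [-0.3, 0.0, 0.3]
opening: 0.0856
finger_force: 0.0
```

```bash
python3 - <<'E'
from h import *
np.set_printoptions(precision=4,suppress=True)
im=snap("wrist","c.png")
for n,z in dict(unit_seat=.054,head=.064).items():
    for r in spotter.pinpoint("wrist",n)[:6]:
      if r["p"]>.1: print(n,round(r["p"],2),np.array(r["position"])*[560,420],onz("wrist",r["position"],z)[:2])
i=imaging.camera_info("wrist");print(-np.array(i["R"]).T@i["t"])
s=telemetry.observe();print(s["t"],s["eef_pos"],s["ee_rot"])
E
```

```text
unit_seat 0.86 [267.176 149.604] [0.5499 0.2731]
head 0.73 [304.976 205.38 ] [0.6018 0.3261]
[0.4958 0.2723 0.4603]
4.5167 [0.5714 0.2861 0.3198] [-0.2993  3.1268 -0.    ]
```

View pics/c.png

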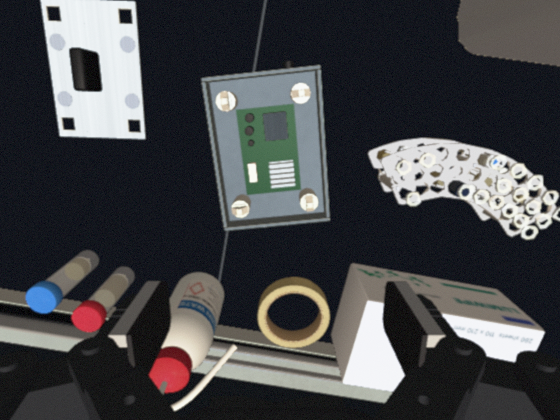

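```bash
python3 - <<'E'
from h import *
np.set_printoptions(precision=4,suppress=True)
im=cv2.imread("pics/c.png");g=im.min(2).astype(int)
def fit(P,L):
    # P world pts, L local
    H=(L-L.mean(0)).T@(P-P.mean(0)); a=np.arctan2(H[0,1]-H[1,0],H[0,0]+H[1,1])
    R=np.array([[np.cos(a),-np.sin(a)],[np.sin(a),np.cos(a)]])
    c=P.mean(0)-R@L.mean(0);print("c",c,"yaw",a,"res",P-(L@R.T+c))
L=np.array([[-60,-40],[-60,40],[60,-40],[60,40]])/1000
P=[]
for u,v in [(227,101),(301,93),(240,209),(309,202)]:
    for k in range(3):
        v0,u0=int(round(v)),int(round(u));s=g[v0-13:v0+14,u0-13:u0+14];y,x=np.nonzero(s>150);u,v=x.mean()+u0-13,y.mean()+v0-13
    print(u,v,len(x)); P.append(onz("wrist",[(u+.5)/560,(v+.5)/420],.058)[:2])
fit(np.array(P),L)
P=[]
for u,v in [(54,13),(125,17),(68,124),(134,126)]:
    for k in range(3):
        v0,u0=int(round(v)),int(round(u));a=max(v0-9,0);s=g[a:v0+10,u0-9:u0+10];y,x=np.nonzero(s<80);u,v=x.mean()+u0-9,y.mean()+a
    print(u,v,len(x)); P.append(onz("wrist",[(u+.5)/560,(v+.5)/420],.0015)[:2])
fit(np.array(P),L)
E
```

```text
224.81196581196582 100.76353276353277 351
300.3939393939394 92.68870523415978 363
239.9206349206349 208.9920634920635 252
308.90909090909093 202.3916083916084 286
c [0.554  0.2761] yaw 0.29401067413260096 res [[ 0.0004  0.0004]
 [ 0.0006 -0.0002]
 [-0.0008  0.0003]
 [-0.0003 -0.0005]]
53.310344827586206 13.027586206896551 145
125.03378378378378 15.95945945945946 148
68.009009009009 123.03603603603604 111
133.88073394495413 125.4862385321101 109
c [0.5071 0.0606] yaw 0.1579065327749246 res [[ 0.0002  0.0001]
 [ 0.0004 -0.0002]
 [-0.0004  0.0002]
 [-0.0002 -0.0001]]
```

Emit:
step_arm([
  {"travel":[-0.011,-0.038,0],"roll":-0.01,"grip":1},
  {"travel":[-0.022,-0.076,0],"roll":-0.02,"grip":1},
  {"travel":[-0.033,-0.114,-0.01],"roll":-0.033,"grip":1},
  {"travel":[-0.044,-0.15,-0.02],"roll":-0.033,"grip":1},
  {"travel":[-0.055,-0.19,-0.04],"roll":-0.033,"grip":1},
  {"travel":[-0.065,-0.226,-0.06],"roll":-0.033,"grip":1},
  {"travel":[-0.065,-0.226,-0.1],"roll":-0.033,"grip":1},
  {"travel":[-0.065,-0.226,-0.14],"roll":-0.033,"grip":1},
  {"travel":[-0.065,-0.226,-0.16],"roll":-0.033,"grip":1},
  {"travel":[-0.065,-0.226,-0.16],"roll":-0.033,"grip":1},
  {"travel":[-0.065,-0.226,-0.16],"roll":-0.033,"grip":1},
])

```text
t: 5.43
eef_pos: [0.5061, 0.0605, 0.1592]
ee_rot: [0.248, -3.13, 0.001]
force: [0.5, 1.1, 0.3]
opening: 0.0851
finger_force: 0.0
```

```bash
python3 - <<'E'
from h import *
np.set_printoptions(precision=4,suppress=True)
im=snap("wrist","d.png")
for n,z in dict(cover_grip=.027,hole0=.0015).items():
    for r in spotter.pinpoint("wrist",n)[:6]:
      if r["p"]>.2: print(n,round(r["p"],2),np.array(r["position"])*[560,420],onz("wrist",r["position"],z)[:2])
s=telemetry.observe();print(s["t"],s["eef_pos"],s["ee_rot"])
E
```

```text
cover_grip 0.97 [271.6   201.516] [0.5071 0.0586]
hole0 0.87 [325.08  120.288] [0.4419 0.0911]
hole0 0.71 [229.992 254.394] [0.5685 0.0308]
hole0 0.58 [225.12  122.094] [0.4559 0.0131]
hole0 0.56 [318.08 258.51] [0.5599 0.1087]
5.5833 [0.5075 0.0613 0.161 ] [-0.2492  3.1287  0.0007]
```

View pics/d.png

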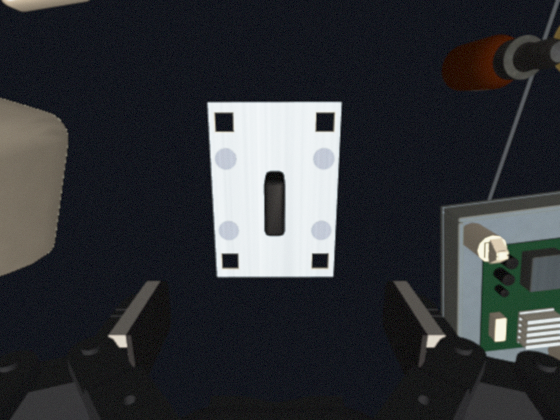

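Emit:
step_arm([
  {"travel":[-0.001,0,-0.04],"roll":0,"grip":1},
  {"travel":[-0.001,0,-0.08],"roll":0,"grip":1},
  {"travel":[-0.001,0,-0.12],"roll":0,"grip":1},
  {"travel":[-0.001,0,-0.14],"roll":0,"grip":1},
  {"travel":[-0.001,0,-0.147],"roll":0,"grip":1},
  {"travel":[-0.001,0,-0.147],"roll":0,"grip":0.6},
  {"travel":[-0.001,0,-0.147],"roll":0,"grip":0},
  {"travel":[-0.001,0,-0.147],"roll":0,"grip":0},
  {"travel":[-0.001,0,-0.147],"roll":0,"grip":0},
  {"travel":[-0.001,0,-0.147],"roll":0,"grip":0},
  {"travel":[-0.001,0,-0.147],"roll":0,"grip":0},
  {"travel":[-0.001,0,-0.147],"roll":0,"grip":0},
  {"travel":[-0.001,0,-0.147],"roll":0,"grip":0},
  {"travel":[-0.001,0,-0.147],"roll":0,"grip":0},
], squeeze=60)

```text
t: 6.75
eef_pos: [0.5061, 0.0614, 0.0135]
ee_rot: [-0.25, 3.13, 0.0]
force: [-0.6, 0.3, 12.3]
opening: 0.0152
finger_force: 59.2
```

Emit:
step_arm([
  {"travel":[0,0,0.015],"roll":0,"grip":0},
  {"travel":[0,0,0.04],"roll":0,"grip":0},
  {"travel":[0,0,0.07],"roll":0,"grip":0},
  {"travel":[0,0,0.1],"roll":0,"grip":0},
  {"travel":[0.005,0.02,0.12],"roll":0.03,"grip":0},
  {"travel":[0.01,0.05,0.12],"roll":0.06,"grip":0},
  {"travel":[0.018,0.085,0.12],"roll":0.09,"grip":0},
  {"travel":[0.025,0.12,0.12],"roll":0.12,"grip":0},
  {"travel":[0.033,0.155,0.12],"roll":0.136,"grip":0},
  {"travel":[0.04,0.185,0.12],"roll":0.136,"grip":0},
  {"travel":[0.044,0.203,0.12],"roll":0.136,"grip":0},
  {"travel":[0.046,0.212,0.12],"roll":0.136,"grip":0},
  {"travel":[0.046,0.214,0.12],"roll":0.136,"grip":0},
  {"travel":[0.046,0.214,0.12],"roll":0.136,"grip":0},
  {"travel":[0.046,0.214,0.12],"roll":0.136,"grip":0},
  {"travel":[0.046,0.214,0.12],"roll":0.136,"grip":0},
])

```text
t: 8.08
eef_pos: [0.5514, 0.2731, 0.1323]
ee_rot: [0.459, -3.107, 0.002]
force: [0.2, -0.0, -3.3]
opening: 0.0152
finger_force: 58.9
```

```bash
python3 - <<'E'
from h import *
np.set_printoptions(precision=4,suppress=True)
s=telemetry.observe();print(s["t"],s["eef_pos"],s["ee_rot"],s["force"],s["opening"])
im=[snap(c) for c in("wrist","side","scene")]
K=imaging.camera_info("side")["K"]
def crop(im,cam,X):
    i=imaging.camera_info(cam);p=np.array(i["K"])@(np.array(i["R"])@X+i["t"]);u,v=(p[:2]/p[2]).astype(int);c=im[max(v-70,0):v+70,max(u-93,0):u+93];return cv2.resize(c,(399,300),interpolation=2)
X=np.array([.552,.275,.09])
b=np.vstack([np.hstack([crop(im[1],"side",X),crop(im[2],"scene",X)]),np.hstack([cv2.resize(im[0],(399,300)),np.zeros((300,399,3),np.uint8)])])
cv2.imwrite("pics/e.png",b[:,:,::-1])
for c in("wrist","side","scene"):
  for n,z in dict(cover_grip=.027+.12,hole0=.121,head=.064,unit_seat=.054).items():
    for r in spotter.pinpoint(c,n)[:6]:
      if r["p"]>.3: print(c,n,round(r["p"],2),np.array(r["position"])*[560,420],onz(c,r["position"],z)[:2])
E
```

```text
8.0833 [0.5514 0.2731 0.1323] [ 0.4586 -3.1075  0.0015] [ 0.1973 -0.0274 -3.2516] 0.01523602083362586
wrist cover_grip 0.65 [273.28 302.4 ] [0.5505 0.2738]
side cover_grip 0.97 [272.384 204.204] [0.5512 0.2715]
side hole0 0.85 [245.672 239.106] [0.5952 0.3308]
side hole0 0.69 [233.52 209.58] [0.6236 0.258 ]
side hole0 0.59 [296.52  194.418] [0.5082 0.2156]
side hole0 0.57 [312.984 224.91 ] [0.48   0.2965]
side head 0.92 [242.592 257.418] [0.6056 0.3231]
side unit_seat 0.82 [273.112 238.308] [0.5528 0.2669]
scene cover_grip 0.75 [258.72 142.59] [0.5505 0.2741]
scene hole0 0.97 [222.6   156.198] [0.4838 0.2916]
scene hole0 0.9 [248.92  179.214] [0.5083 0.2232]
scene hole0 0.63 [295.68  151.704] [0.6131 0.2449]
scene head 0.48 [220.584 154.812] [0.4924 0.3394]
scene unit_seat 0.73 [262.584 169.68 ] [0.5579 0.277 ]
```

View pics/e.png

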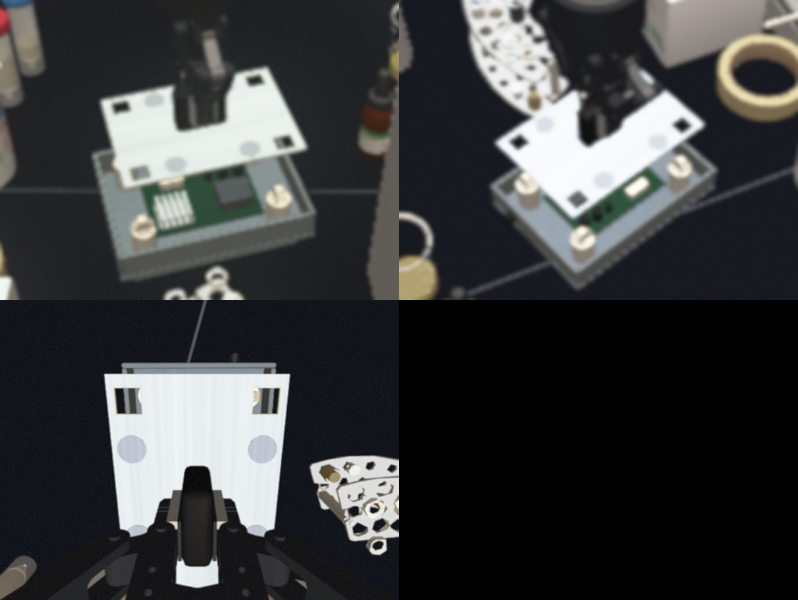

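Emit:
step_arm([
  {"travel":[0.0015,0.0015,-0.02],"roll":0,"grip":0},
  {"travel":[0.0015,0.0015,-0.035],"roll":0,"grip":0},
  {"travel":[0.0015,0.0015,-0.043],"roll":0,"grip":0},
  {"travel":[0.0015,0.0015,-0.043],"roll":0,"grip":0},
  {"travel":[0.0015,0.0015,-0.043],"roll":0,"grip":0},
])

```text
t: 9.25
eef_pos: [0.5529, 0.2766, 0.0891]
ee_rot: [0.462, -3.107, 0.001]
force: [-0.0, 0.5, -2.5]
opening: 0.0154
finger_force: 59.0
```

```bash
python3 - <<'E'
from h import *
np.set_printoptions(precision=4,suppress=True)
s=telemetry.observe();print(s["t"],s["eef_pos"],s["ee_rot"],s["force"],s["opening"])
im=[snap(c) for c in("wrist","side","scene")]
def crop(im,cam,X):
    i=imaging.camera_info(cam);p=np.array(i["K"])@(np.array(i["R"])@X+i["t"]);u,v=(p[:2]/p[2]).astype(int);c=im[max(v-45,0):v+45,max(u-60,0):u+60];return cv2.resize(c,(400,300),interpolation=2)
X=np.array([.552,.275,.07])
b=np.vstack([np.hstack([crop(im[1],"side",X),crop(im[2],"scene",X)]),cv2.resize(im[0][60:270,140:420],(800,600))[:300]])
cv2.imwrite("pics/f.png",b[:,:,::-1]);cv2.imwrite("pics/fw.png",im[0][:,:,::-1])
E
```

```text
9.25 [0.5529 0.2766 0.0891] [ 0.4619 -3.1067  0.0006] [-0.0052  0.465  -2.4776] 0.015354952853046736
```

View pics/f.png

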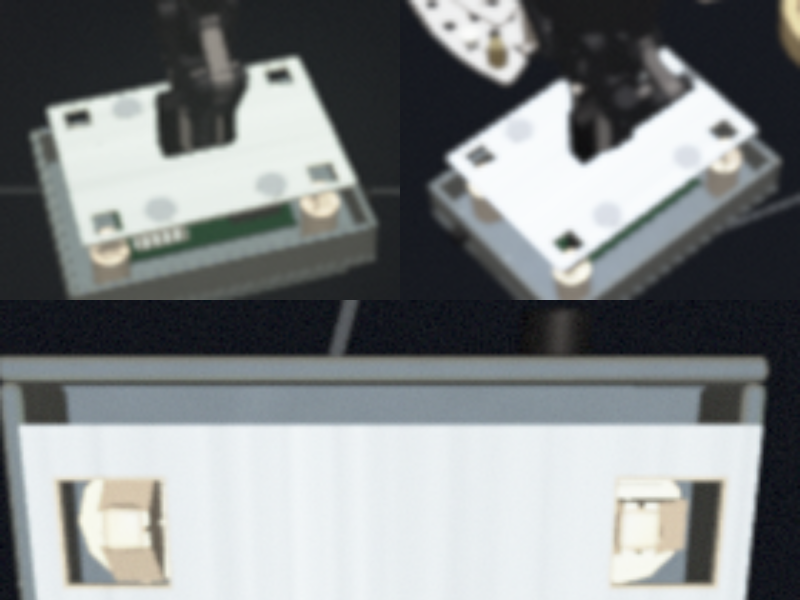

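```bash
python3 - <<'E'
from h import *
np.set_printoptions(precision=4,suppress=True)
a=.294;R=np.array([[np.cos(a),np.sin(a)],[-np.sin(a),np.cos(a)]])
f=lambda x,y,z:onz("wrist",[(140+x/2.857)/560,(60+(y-300)/2.857)/420],z)[:2]
for h,t in(((113,530),(126,525)),((669,530),(640,525))):
    H=f(*h,.078);T=f(*t,.0666);print(H,T,"head-hole unit frame",R@(T-H),"world",T-H)
s=telemetry.observe();e=s["ee_rot"];print("tool y-90 yaw",2*np.arctan2(e[1],e[0])%np.pi, s["eef_pos"])
E
```

```text
[0.507  0.2224] [0.5077 0.2217] head-hole unit frame [ 0.0005 -0.0009] world [ 0.0007 -0.0007]
[0.4838 0.2986] [0.4847 0.2973] head-hole unit frame [ 0.0005 -0.0015] world [ 0.0009 -0.0013]
tool y-90 yaw 0.2951057893287108 [0.5535 0.2769 0.0901]
```

Emit:
step_arm([
  {"travel":[0.0008,-0.001,-0.004],"roll":0,"grip":0},
  {"travel":[0.0008,-0.001,-0.008],"roll":0,"grip":0},
  {"travel":[0.0008,-0.001,-0.012],"roll":0,"grip":0},
  {"travel":[0.0008,-0.001,-0.014],"roll":0,"grip":0},
  {"travel":[0.0008,-0.001,-0.015],"roll":0,"grip":0},
  {"travel":[0.0008,-0.001,-0.015],"roll":0,"grip":0},
  {"travel":[0.0008,-0.001,-0.015],"roll":0,"grip":0},
])

```text
t: 9.98
eef_pos: [0.5538, 0.2757, 0.0741]
ee_rot: [0.462, -3.107, 0.0]
force: [-0.2, -0.4, -2.7]
opening: 0.0151
finger_force: 59.0
```

Emit:
step_arm([
  {"travel":[0,0,-0.001],"roll":0,"grip":0},
  {"travel":[0,0,-0.002],"roll":0,"grip":0},
  {"travel":[0,0,-0.003],"roll":0,"grip":0},
  {"travel":[0,0,-0.003],"roll":0,"grip":0},
  {"travel":[0,0,-0.003],"roll":0,"grip":0},
])

```text
t: 10.4
eef_pos: [0.5539, 0.2756, 0.0714]
ee_rot: [-0.462, 3.107, -0.0]
force: [-0.4, -1.3, 3.2]
opening: 0.0153
finger_force: 59.5
```

```bash
python3 - <<'E'
from h import *
s=telemetry.observe();print(s["t"],s["eef_pos"],s["force"],s["torque"])
im=snap("wrist")
cv2.imwrite("pics/g.png",cv2.resize(im[60:270,140:420],(800,600))[:400,:,::-1])
E
```

```text
10.4 [0.55391292 0.27560965 0.0714081 ] [-0.36785247 -1.29729789  3.21795141] [-0.48210082  0.02446919 -0.02477254]
```

View pics/g.png

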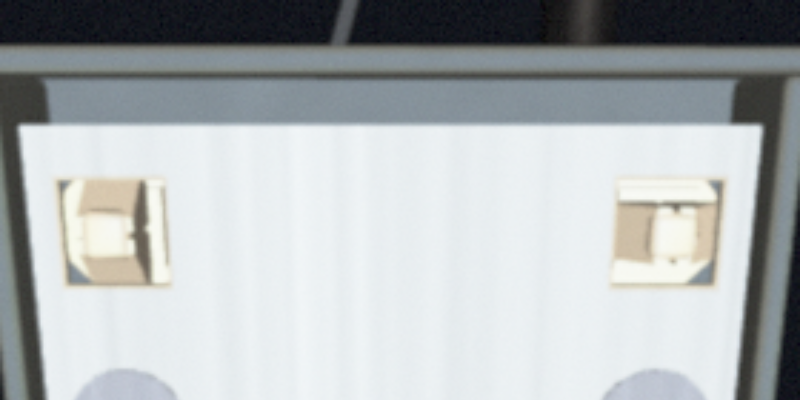

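Emit:
step_arm([
  {"travel":[0,0,0.002],"roll":0,"grip":0},
  {"travel":[0,0,0.002],"roll":0,"grip":0.4},
  {"travel":[0,0,0.002],"roll":0,"grip":0.6},
  {"travel":[0,0,0.002],"roll":0,"grip":0.6},
  {"travel":[0,0,0.002],"roll":0,"grip":0.6},
  {"travel":[0,0,0.002],"roll":0,"grip":0.6},
  {"travel":[0,0,0.03],"roll":0,"grip":0.6},
  {"travel":[0,0,0.065],"roll":0,"grip":0.6},
  {"travel":[0,0,0.075],"roll":0,"grip":0.3},
  {"travel":[0.009,0.024,0.075],"roll":0,"grip":0},
  {"travel":[0.018,0.047,0.075],"roll":0,"grip":0},
  {"travel":[0.018,0.047,0.07],"roll":0,"grip":0},
  {"travel":[0.018,0.047,0.04],"roll":0,"grip":0},
  {"travel":[0.018,0.047,0.03],"roll":0,"grip":0},
  {"travel":[0.018,0.047,0.03],"roll":0,"grip":0},
  {"travel":[0.018,0.047,0.03],"roll":0,"grip":0},
])

```text
t: 11.78
eef_pos: [0.5713, 0.3221, 0.1006]
ee_rot: [0.461, -3.106, 0.002]
force: [-0.2, -0.0, 0.7]
opening: 0.0003
finger_force: 0.0
```

```bash
python3 - <<'E'
from h import *
np.set_printoptions(precision=4,suppress=True)
s=telemetry.observe();print(s["t"],s["eef_pos"],s["force"],s["opening"])
im=[snap(c) for c in("wrist","side","scene")]
def crop(im,cam,X):
    i=imaging.camera_info(cam);p=np.array(i["K"])@(np.array(i["R"])@X+i["t"]);u,v=(p[:2]/p[2]).astype(int);c=im[max(v-45,0):v+45,max(u-60,0):u+60];return cv2.resize(c,(400,300),interpolation=2)
X=np.array([.552,.275,.07])
b=np.vstack([np.hstack([crop(im[1],"side",X),crop(im[2],"scene",X)]),np.hstack([cv2.resize(im[0],(400,300)),np.zeros((300,400,3),np.uint8)])])
cv2.imwrite("pics/i.png",b[:,:,::-1])
E
```

```text
11.7833 [0.5713 0.3221 0.1006] [-0.21   -0.0151  0.7005] 0.0003246465407663051
```

View pics/i.png

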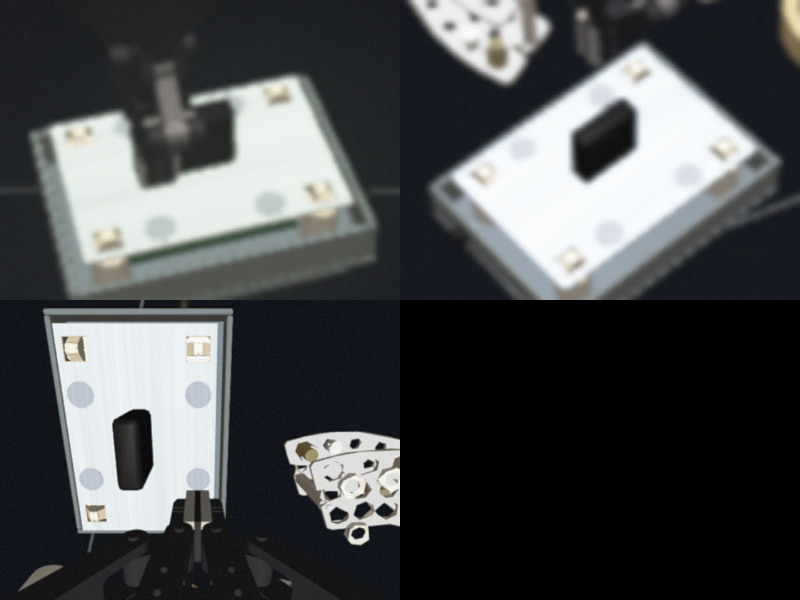

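Emit:
step_arm([
  {"travel":[0.0005,0.0005,-0.02],"roll":0,"grip":0},
  {"travel":[0.0005,0.0005,-0.033],"roll":0,"grip":0},
  {"travel":[0.0005,0.0005,-0.037],"roll":0,"grip":0},
  {"travel":[0.0005,0.0005,-0.039],"roll":0,"grip":0},
  {"travel":[0.0005,0.0005,-0.041],"roll":0,"grip":0},
  {"travel":[0.0005,0.0005,-0.042],"roll":0,"grip":0},
  {"travel":[0.0005,0.0005,-0.042],"roll":0,"grip":0},
])

```text
t: 12.52
eef_pos: [0.5722, 0.3232, 0.0597]
ee_rot: [0.462, -3.107, 0.0]
force: [-1.6, -0.9, 4.8]
opening: -0.0
finger_force: 1.8
```

Emit:
step_arm([
  {"travel":[0,0,-0.001],"roll":0,"grip":0},
  {"travel":[0,0,-0.002],"roll":0,"grip":0},
  {"travel":[0,0,-0.003],"roll":0,"grip":0},
  {"travel":[0,0,-0.003],"roll":0,"grip":0},
])

```text
t: 12.85
eef_pos: [0.5726, 0.3234, 0.0569]
ee_rot: [-0.462, 3.107, 0.001]
force: [-2.6, -1.7, 7.1]
opening: 0.0
finger_force: 3.8
```

Emit:
step_arm([
  {"travel":[0,0,-0.001],"roll":0,"grip":0},
  {"travel":[0,0,-0.002],"roll":0,"grip":0},
  {"travel":[0,0,-0.002],"roll":0,"grip":0},
])

```text
t: 13.1
eef_pos: [0.5727, 0.3235, 0.0552]
ee_rot: [-0.462, 3.106, 0.001]
force: [-3.2, -1.9, 10.4]
opening: 0.0001
finger_force: 5.0
```

Emit:
step_arm([
  {"travel":[0,0,-0.001],"roll":0,"grip":0},
  {"travel":[0,0,-0.001],"roll":0,"grip":0},
  {"travel":[0,0,-0.001],"roll":0,"grip":0},
])

```text
t: 13.35
eef_pos: [0.5728, 0.3236, 0.0545]
ee_rot: [-0.462, 3.106, 0.001]
force: [-3.0, -0.7, 10.3]
opening: -0.0001
finger_force: 5.4
```

Emit:
step_arm([
  {"travel":[0,0,-0.001],"roll":0,"grip":0},
  {"travel":[0,0,-0.0015],"roll":0,"grip":0},
  {"travel":[0,0,-0.0015],"roll":0,"grip":0},
])

```text
t: 13.6
eef_pos: [0.5728, 0.3236, 0.0527]
ee_rot: [-0.462, 3.106, 0.001]
force: [-1.7, -0.0, 8.9]
opening: 0.0002
finger_force: 4.3
```

Emit:
step_arm([
  {"travel":[0,0,-0.001],"roll":0,"grip":0},
  {"travel":[0,0,-0.001],"roll":0,"grip":0},
])

```text
t: 13.77
eef_pos: [0.5729, 0.3236, 0.0518]
ee_rot: [-0.462, 3.106, 0.001]
force: [-2.4, -1.3, 10.5]
opening: -0.0001
finger_force: 5.2
```

Emit:
step_arm([
  {"travel":[0,0,-0.001],"roll":0,"grip":0},
  {"travel":[0,0,-0.001],"roll":0,"grip":0},
])

```text
t: 13.93
eef_pos: [0.573, 0.3233, 0.0509]
ee_rot: [-0.461, 3.106, 0.001]
force: [-2.2, -1.7, 11.0]
opening: 0.0002
finger_force: 5.5
```

Emit:
step_arm([
  {"travel":[0,0,-0.001],"roll":0,"grip":0},
  {"travel":[0,0,-0.001],"roll":0,"grip":0},
])

```text
t: 14.1
eef_pos: [0.573, 0.3233, 0.05]
ee_rot: [-0.461, 3.106, 0.001]
force: [-2.5, -2.1, 12.4]
opening: 0.0002
finger_force: 6.3
```

Emit:
step_arm([
  {"travel":[0,0,-0.001],"roll":0,"grip":0},
  {"travel":[0,0,-0.0015],"roll":0,"grip":0},
  {"travel":[0,0,-0.0015],"roll":0,"grip":0},
])

```text
t: 14.35
eef_pos: [0.573, 0.3234, 0.0488]
ee_rot: [-0.461, 3.106, 0.001]
force: [-3.2, -1.9, 15.2]
opening: 0.0
finger_force: 7.4
```

Emit:
step_arm([
  {"travel":[0,0,-0.001],"roll":0,"grip":0},
  {"travel":[0,0,-0.001],"roll":0,"grip":0},
])

```text
t: 14.52
eef_pos: [0.573, 0.3234, 0.0479]
ee_rot: [-0.461, 3.106, 0.001]
force: [-3.8, -3.1, 16.6]
opening: -0.0
finger_force: 8.3
```

Emit:
step_arm([
  {"travel":[0,0,0.015],"roll":0,"grip":0},
  {"travel":[0,0,0.05],"roll":0,"grip":0},
  {"travel":[0.003,-0.01,0.07],"roll":0,"grip":0},
  {"travel":[0.013,-0.045,0.07],"roll":0,"grip":0},
  {"travel":[0.022,-0.077,0.07],"roll":0,"grip":0},
  {"travel":[0.022,-0.077,0.045],"roll":0,"grip":0},
  {"travel":[0.022,-0.077,0.025],"roll":0,"grip":0},
  {"travel":[0.022,-0.077,0.018],"roll":0,"grip":0},
  {"travel":[0.022,-0.077,0.014],"roll":0,"grip":0},
  {"travel":[0.022,-0.077,0.012],"roll":0,"grip":0},
  {"travel":[0.022,-0.077,0.011],"roll":0,"grip":0},
  {"travel":[0.022,-0.077,0.011],"roll":0,"grip":0},
])

```text
t: 15.52
eef_pos: [0.5941, 0.2462, 0.0581]
ee_rot: [0.463, -3.107, 0.001]
force: [-3.1, -3.2, 6.5]
opening: 0.0002
finger_force: 2.8
```

Emit:
step_arm([
  {"travel":[0,0,-0.001],"roll":0,"grip":0},
  {"travel":[0,0,-0.002],"roll":0,"grip":0},
  {"travel":[0,0,-0.002],"roll":0,"grip":0},
])

```text
t: 15.77
eef_pos: [0.5943, 0.2464, 0.0566]
ee_rot: [-0.463, 3.107, -0.0]
force: [-2.8, -3.0, 7.9]
opening: -0.0001
finger_force: 4.0
```

Emit:
step_arm([
  {"travel":[0,0,-0.001],"roll":0,"grip":0},
  {"travel":[0,0,-0.002],"roll":0,"grip":0},
  {"travel":[0,0,-0.002],"roll":0,"grip":0},
])

```text
t: 16.02
eef_pos: [0.5945, 0.2465, 0.0549]
ee_rot: [-0.463, 3.106, 0.0]
force: [-4.0, -2.6, 10.5]
opening: 0.0001
finger_force: 5.2
```

Local height 60.2 mm; keep pressing.

Emit:
step_arm([
  {"travel":[0,0,-0.001],"roll":0,"grip":0},
  {"travel":[0,0,-0.002],"roll":0,"grip":0},
  {"travel":[0,0,-0.002],"roll":0,"grip":0},
])

```text
t: 16.27
eef_pos: [0.5948, 0.2468, 0.0529]
ee_rot: [-0.463, 3.106, 0.001]
force: [-1.1, -1.6, 5.8]
opening: -0.0
finger_force: 2.8
```

Emit:
step_arm([
  {"travel":[0,0,-0.001],"roll":0,"grip":0},
  {"travel":[0,0,-0.0015],"roll":0,"grip":0},
  {"travel":[0,0,-0.0015],"roll":0,"grip":0},
])

```text
t: 16.52
eef_pos: [0.5948, 0.2467, 0.0514]
ee_rot: [-0.463, 3.106, 0.0]
force: [-3.0, -1.7, 9.3]
opening: 0.0003
finger_force: 4.4
```

Emit:
step_arm([
  {"travel":[0,0,-0.001],"roll":0,"grip":0},
  {"travel":[0,0,-0.0015],"roll":0,"grip":0},
  {"travel":[0,0,-0.0015],"roll":0,"grip":0},
])

```text
t: 16.77
eef_pos: [0.5948, 0.2467, 0.0501]
ee_rot: [-0.463, 3.106, 0.001]
force: [-3.8, -2.8, 11.2]
opening: 0.0001
finger_force: 5.7
```

Emit:
step_arm([
  {"travel":[0,0,-0.001],"roll":0,"grip":0},
  {"travel":[0,0,-0.0015],"roll":0,"grip":0},
  {"travel":[0,0,-0.0015],"roll":0,"grip":0},
])

```text
t: 17.02
eef_pos: [0.5948, 0.2468, 0.0489]
ee_rot: [-0.463, 3.106, 0.001]
force: [-3.0, -2.8, 13.8]
opening: 0.0001
finger_force: 6.9
```

Emit:
step_arm([
  {"travel":[0,0,0.015],"roll":0,"grip":0},
  {"travel":[-0.005,-0.0015,0.04],"roll":0,"grip":0},
  {"travel":[-0.03,-0.009,0.045],"roll":0,"grip":0},
  {"travel":[-0.055,-0.017,0.04],"roll":0,"grip":0},
  {"travel":[-0.059,-0.018,0.025],"roll":0,"grip":0},
  {"travel":[-0.059,-0.018,0.018],"roll":0,"grip":0},
  {"travel":[-0.059,-0.018,0.014],"roll":0,"grip":0},
  {"travel":[-0.059,-0.018,0.012],"roll":0,"grip":0},
  {"travel":[-0.059,-0.018,0.01],"roll":0,"grip":0},
  {"travel":[-0.059,-0.018,0.01],"roll":0,"grip":0},
])

```text
t: 17.85
eef_pos: [0.536, 0.2286, 0.0565]
ee_rot: [-0.462, 3.107, 0.0]
force: [-0.1, 0.4, -0.6]
opening: 0.0003
finger_force: 0.0
```

Emit:
step_arm([
  {"travel":[0,0,-0.001],"roll":0,"grip":0},
  {"travel":[0,0,-0.002],"roll":0,"grip":0},
  {"travel":[0,0,-0.002],"roll":0,"grip":0},
])

```text
t: 18.1
eef_pos: [0.5359, 0.2285, 0.0549]
ee_rot: [-0.462, 3.106, 0.0]
force: [1.1, -0.0, 1.4]
opening: -0.0002
finger_force: 1.0
```

Emit:
step_arm([
  {"travel":[0,0,-0.001],"roll":0,"grip":0},
  {"travel":[0,0,-0.002],"roll":0,"grip":0},
  {"travel":[0,0,-0.002],"roll":0,"grip":0},
])

```text
t: 18.35
eef_pos: [0.5359, 0.2284, 0.053]
ee_rot: [-0.462, 3.106, 0.001]
force: [1.0, 0.4, 6.0]
opening: 0.0
finger_force: 2.8
```

Emit:
step_arm([
  {"travel":[0,0,-0.001],"roll":0,"grip":0},
  {"travel":[0,0,-0.0015],"roll":0,"grip":0},
  {"travel":[0,0,-0.0015],"roll":0,"grip":0},
])

```text
t: 18.6
eef_pos: [0.5359, 0.2285, 0.0517]
ee_rot: [-0.462, 3.106, 0.001]
force: [0.3, 0.3, 8.7]
opening: -0.0001
finger_force: 4.1
```

Emit:
step_arm([
  {"travel":[0,0,-0.001],"roll":0,"grip":0},
  {"travel":[0,0,-0.0015],"roll":0,"grip":0},
  {"travel":[0,0,-0.0015],"roll":0,"grip":0},
])

```text
t: 18.85
eef_pos: [0.5359, 0.2285, 0.0504]
ee_rot: [-0.462, 3.106, 0.001]
force: [0.4, -0.1, 11.0]
opening: 0.0003
finger_force: 5.4
```

Emit:
step_arm([
  {"travel":[0,0,-0.001],"roll":0,"grip":0},
  {"travel":[0,0,-0.002],"roll":0,"grip":0},
  {"travel":[0,0,-0.003],"roll":0,"grip":0},
  {"travel":[0,0,-0.003],"roll":0,"grip":0},
])

```text
t: 19.18
eef_pos: [0.5359, 0.2285, 0.0478]
ee_rot: [-0.461, 3.106, 0.001]
force: [-0.9, -1.5, 15.5]
opening: -0.0001
finger_force: 8.0
```

Emit:
step_arm([
  {"travel":[0,0,0.015],"roll":0,"grip":0},
  {"travel":[0,0,0.05],"roll":0,"grip":0},
  {"travel":[-0.003,0.01,0.07],"roll":0,"grip":0},
  {"travel":[-0.013,0.045,0.07],"roll":0,"grip":0},
  {"travel":[-0.023,0.077,0.07],"roll":0,"grip":0},
  {"travel":[-0.023,0.077,0.045],"roll":0,"grip":0},
  {"travel":[-0.023,0.077,0.025],"roll":0,"grip":0},
  {"travel":[-0.023,0.077,0.018],"roll":0,"grip":0},
  {"travel":[-0.023,0.077,0.014],"roll":0,"grip":0},
  {"travel":[-0.023,0.077,0.012],"roll":0,"grip":0},
  {"travel":[-0.023,0.077,0.012],"roll":0,"grip":0},
])

```text
t: 20.1
eef_pos: [0.5126, 0.3047, 0.0588]
ee_rot: [0.461, -3.108, 0.0]
force: [-0.1, 0.4, 0.5]
opening: 0.0003
finger_force: 0.0
```

Emit:
step_arm([
  {"travel":[0,0,-0.001],"roll":0,"grip":0},
  {"travel":[0,0,-0.002],"roll":0,"grip":0},
  {"travel":[0,0,-0.002],"roll":0,"grip":0},
])

```text
t: 20.35
eef_pos: [0.5126, 0.3052, 0.0572]
ee_rot: [-0.461, 3.107, 0.001]
force: [-0.3, 0.5, 0.4]
opening: 0.0
finger_force: 0.0
```

Emit:
step_arm([
  {"travel":[0,0,-0.001],"roll":0,"grip":0},
  {"travel":[0,0,-0.002],"roll":0,"grip":0},
  {"travel":[0,0,-0.002],"roll":0,"grip":0},
])

```text
t: 20.6
eef_pos: [0.5125, 0.3054, 0.0549]
ee_rot: [-0.462, 3.107, 0.0]
force: [0.1, -0.3, 3.0]
opening: -0.0001
finger_force: 1.0
```

Emit:
step_arm([
  {"travel":[0,0,-0.001],"roll":0,"grip":0},
  {"travel":[0,0,-0.0015],"roll":0,"grip":0},
  {"travel":[0,0,-0.0015],"roll":0,"grip":0},
])

```text
t: 20.85
eef_pos: [0.5125, 0.3054, 0.0534]
ee_rot: [-0.462, 3.107, 0.0]
force: [-0.0, 0.6, 5.1]
opening: 0.0001
finger_force: 2.5
```

Emit:
step_arm([
  {"travel":[0,0,-0.001],"roll":0,"grip":0},
  {"travel":[0,0,-0.0015],"roll":0,"grip":0},
  {"travel":[0,0,-0.0015],"roll":0,"grip":0},
])

```text
t: 21.1
eef_pos: [0.5125, 0.3054, 0.052]
ee_rot: [-0.462, 3.107, 0.0]
force: [-0.1, -0.6, 7.9]
opening: -0.0003
finger_force: 3.8
```

Emit:
step_arm([
  {"travel":[0,0,-0.001],"roll":0,"grip":0},
  {"travel":[0,0,-0.002],"roll":0,"grip":0},
  {"travel":[0,0,-0.003],"roll":0,"grip":0},
  {"travel":[0,0,-0.004],"roll":0,"grip":0},
  {"travel":[0,0,-0.0045],"roll":0,"grip":0},
  {"travel":[0,0,-0.0045],"roll":0,"grip":0},
])

```text
t: 21.6
eef_pos: [0.5126, 0.3053, 0.0482]
ee_rot: [-0.462, 3.107, 0.001]
force: [-2.2, -2.4, 15.6]
opening: 0.0
finger_force: 7.6
```

Emit:
step_arm([
  {"travel":[0,0,0.02],"roll":0,"grip":0},
  {"travel":[0,0,0.06],"roll":0,"grip":0},
  {"travel":[0,0,0.1],"roll":0,"grip":0},
  {"travel":[0.02,-0.02,0.14],"roll":0,"grip":0},
  {"travel":[0.05,-0.04,0.18],"roll":0,"grip":0},
  {"travel":[0.05,-0.04,0.18],"roll":0,"grip":0},
  {"travel":[0.05,-0.04,0.18],"roll":0,"grip":0},
])

```text
t: 22.18
eef_pos: [0.5664, 0.2631, 0.2313]
ee_rot: [-0.455, 3.101, 0.002]
force: [-0.2, -0.0, 0.8]
opening: 0.0
finger_force: 0.0
```

```bash
python3 - <<'E'
from h import *
np.set_printoptions(precision=4,suppress=True)
s=telemetry.observe();print(s["t"],s["eef_pos"],s["force"])
im=[snap(c) for c in("wrist","side","scene")]
def crop(im,cam,w=60):
    i=imaging.camera_info(cam);p=np.array(i["K"])@(np.array(i["R"])@np.array([.554,.2755,.056])+i["t"]);u,v=(p[:2]/p[2]).astype(int);h=w*3//4;c=im[max(v-h,0):v+h,max(u-w,0):u+w];return cv2.resize(c,(400,300),interpolation=2)
cv2.imwrite("pics/j.png",np.vstack([np.hstack([crop(im[1],"side"),crop(im[2],"scene")]),np.hstack([crop(im[0],"wrist",130),np.zeros((300,400,3),np.uint8)])])[:,:,::-1])
E
```

```text
22.1833 [0.5664 0.2631 0.2313] [-0.2196 -0.0352  0.7859]
```

View pics/j.png

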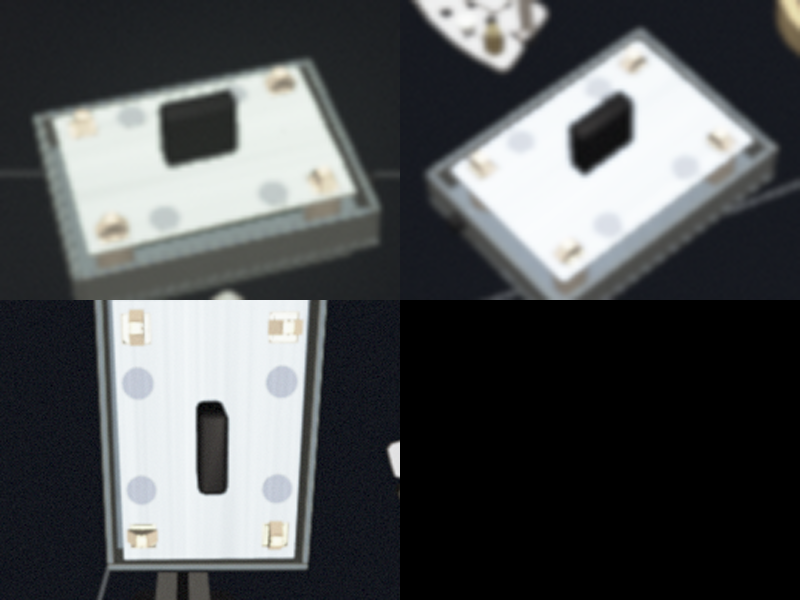

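```bash
python3 -c "
from h import *
s=telemetry.observe();print(s['t'],s['eef_pos'],s['force'])"
```

```text
22.3333 [0.56107011 0.26553049 0.2261925 ] [-0.87005003 -0.2310515  -0.595952  ]
```

Emit:
step_arm([
  {"travel":[0.005,0.03,-0.02],"roll":0,"grip":0},
  {"travel":[0.01,0.058,-0.04],"roll":0,"grip":0},
  {"travel":[0.01,0.058,-0.08],"roll":0,"grip":0},
  {"travel":[0.01,0.058,-0.12],"roll":0,"grip":0},
  {"travel":[0.01,0.058,-0.15],"roll":0,"grip":0},
  {"travel":[0.01,0.058,-0.162],"roll":0,"grip":0},
  {"travel":[0.01,0.058,-0.167],"roll":0,"grip":0},
  {"travel":[0.01,0.058,-0.17],"roll":0,"grip":0},
  {"travel":[0.01,0.058,-0.172],"roll":0,"grip":0},
  {"travel":[0.01,0.058,-0.172],"roll":0,"grip":0},
  {"travel":[0.01,0.058,-0.172],"roll":0,"grip":0},
])

```text
t: 23.25
eef_pos: [0.573, 0.3237, 0.0568]
ee_rot: [-0.462, 3.105, 0.002]
force: [0.4, 0.1, -0.1]
opening: -0.0002
finger_force: 0.0
```

Emit:
step_arm([
  {"travel":[0,0,-0.001],"roll":0,"grip":0},
  {"travel":[0,0,-0.002],"roll":0,"grip":0},
  {"travel":[0,0,-0.003],"roll":0,"grip":0},
  {"travel":[0,0,-0.004],"roll":0,"grip":0},
  {"travel":[0,0,-0.004],"roll":0,"grip":0},
])

```text
t: 23.67
eef_pos: [0.5731, 0.3237, 0.0521]
ee_rot: [-0.462, 3.106, 0.001]
force: [0.8, -0.3, 7.5]
opening: -0.0001
finger_force: 3.8
```

Emit:
step_arm([
  {"travel":[0,0,-0.002],"roll":0,"grip":0},
  {"travel":[0,0,-0.004],"roll":0,"grip":0},
  {"travel":[0,0,-0.005],"roll":0,"grip":0},
  {"travel":[0,0,-0.005],"roll":0,"grip":0},
])

```text
t: 24.0
eef_pos: [0.5731, 0.3237, 0.0478]
ee_rot: [-0.461, 3.106, 0.002]
force: [-1.7, -0.4, 15.3]
opening: -0.0
finger_force: 8.0
```

Emit:
step_arm([
  {"travel":[0,0,0.02],"roll":0,"grip":0},
  {"travel":[0,0,0.06],"roll":0,"grip":0},
  {"travel":[0,0,0.1],"roll":0,"grip":0},
  {"travel":[0,0,0.14],"roll":0,"grip":0},
  {"travel":[0,0,0.16],"roll":0,"grip":0},
  {"travel":[0,0,0.16],"roll":0,"grip":0},
  {"travel":[0,0,0.16],"roll":0,"grip":0},
  {"travel":[0,0,0.16],"roll":0,"grip":0},
])

```text
t: 24.67
eef_pos: [0.5716, 0.3231, 0.2055]
ee_rot: [0.462, -3.106, 0.001]
force: [0.2, -0.2, -0.7]
opening: -0.0
finger_force: 0.0
```

```bash
python3 -c "
from station import job;print(job.sign_off())"
```

```text
the job is handed in; nothing more can be done
None
```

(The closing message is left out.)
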